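# Stow castor wheels in the locking drawer

### The job

Swing the red lock lever all the way over to the robot's side to unlock the blue cabinet and pull its drawer fully open; then put every castor wheel into the drawer: those on the sloped track, taking the end one at the red stop each time and letting the next roll down, and any that lies loose on the bench. When all are in, push the drawer fully shut and swing the lever all the way back to locked; leave the glue bottle, tin and tape measure where they are.

Things in the scene. Friction and masses are not known exactly. Their poses are not given: they have to be found in the camera images.
- track: Sloped plywood gravity track fixed to the bench, 375 mm long, 56 mm wide, climbing at 0.21 rad. Origin: on the bench below the centre of a wheel at rest at the stop; x points uphill (level), z up. At the stop the side guides rise only 18 mm above the track floor; from 70 mm uphill they are 52 mm high, and from 85 mm uphill steel rods run over the wheels.
- track_stop (a point): Centre of a wheel resting at the low end against the red stop plate (38 mm high), 78 mm above the bench; track's axes. Wheels can be lifted out only here; the next then rolls down by itself to this place.
- cabinet: Blue steel one-drawer cabinet fixed on the bench, 225 deep x 296 wide x 100 mm high. Origin: on the bench below the middle of its front plane; x points into the cabinet (away from the robot), y to its left. A grey block 50 mm high, 86 x 60 mm, at x -45, y -190 mm carries the lock lever.
- drawer (a joint): Travel of the drawer in m: 0 fully shut, 0.18 fully open; it slides out along the cabinet's -x (about 2 N of friction). Grey front 268 x 80 mm, its top edge 90 mm above the bench.
- drawer_handle (a point): Middle of the drawer's steel bar handle: bar 12 mm thick, 110 mm long, along the cabinet's y, 80 mm above the bench, 45 mm in front of the drawer front.
- drawer_in (a point): Centre of the drawer's inner floor, 15 mm above the bench; moves with the drawer, axes as the cabinet. Inside 170 (x) x 250 (y) mm; side walls rise 45 mm above the floor, the front 75 mm. Two ribs 15 mm high at y = -40 and +40 mm make three lanes along x. The underside of the cabinet's top is 77 mm above this floor.
- lever (a joint): Lock lever angle in rad: 0 unlocked, leaning 0.5 rad to the cabinet's -x (towards the robot); 1.0 locked, leaning 0.5 rad to its +x. Turns with light friction (about 1 N at the tip) and stays where it is left.
- lever_tip (a point): Centre of the red ball (26 mm) on the lock lever's tip, 80 mm from the pivot; rod 10 mm thick.
- lever_pivot (a point): Pivot of the lock lever, 72 mm above the bench; axes as the cabinet.
- glue: Bystander: yellow glue bottle, 60 mm across, 170 mm tall, origin at its foot.
- tin: Bystander: full finish tin, 90 mm across, 110 mm tall, origin at its foot.
- tape: Bystander: yellow and black tape measure, 75 x 42 x 66 mm, standing on the bench, origin at its foot.
- wheel1: Castor wheel with black rubber tyre and orange hub, 64 mm diameter, 40 mm wide, 0.15 kg. Origin at its centre; its axle is its y axis. It starts standing on the track, axle along the track's y.
- wheel2: Castor wheel with black rubber tyre and orange hub, 64 mm diameter, 40 mm wide, 0.15 kg. Origin at its centre; its axle is its y axis. It starts standing on the track, axle along the track's y.
- wheel3: Castor wheel with black rubber tyre and orange hub, 64 mm diameter, 40 mm wide, 0.15 kg. Origin at its centre; its axle is its y axis. It starts standing on the track, axle along the track's y.
- wheel4: Castor wheel with black rubber tyre and orange hub, 64 mm diameter, 40 mm wide, 0.15 kg. Origin at its centre; its axle is its y axis. It starts standing on the track, axle along the track's y.
- wheel5: Castor wheel with black rubber tyre and orange hub, 64 mm diameter, 40 mm wide, 0.15 kg. Origin at its centre; its axle is its y axis. If there, it starts lying flat on the bench, axle upright.
Mind the look-alikes: they are no part of the job. Leave any green look-alike of the wheel3 alone.

How it is judged:
By the outcome, as a careful person would: the job done as asked, in the order asked, and still so for the second after the job is handed in, with the robot touching nothing.
Of wheel4, wheel5 only 1 to 2 are there at a start; the rules pass over those that are not, and their reading is None.
At some moment in a run one of wheel1, wheel2, wheel3, wheel4, wheel5 may be knocked a few centimetres aside while the robot is not near it.
Once in a run the grip may slacken for a moment while it holds something.
It also fails if it takes over 208 s, if anything falls off the work surface, if the arm or the gripper's body presses on something with over 40 N, if the wrist force passes 120 N, or if a joint passes its speed limit or range.

### The arm

A 6-joint arm with a two-finger parallel gripper is mounted at the origin on the work surface. World frame = base frame: x ahead of the robot, y to its left, z up, the work surface at z = 0. Lengths are in m, angles in rad, forces in N, time in s.
With the tool pointing down it reaches from about 0.325 to 0.775 m from the base axis. Payload 5.5 kg.
Tool frame: the origin (TCP) lies midway between the tips of the shut fingers; the grasp point (between the pads) lies 19 mm behind it; z points along the fingers, y is the line along which they close (so a half turn about z gives the same grasp; the last joint's range is limited). The gripper opens to 88 mm and grips with 3 to 60 N. Pads are 20 mm wide; open, the fingers measure 115 mm over their backs; the gripper's body (75 mm by 178 mm) begins 61 mm behind the grasp point.
Start: joints at [-1.262, 0.091, 1.231, -0, 1.82, -0.057], TCP at [0.215, -0.56, 0.223] pointing down, gripper open.
Joint ranges: [-2.87, 2.87], [-0.86, 2.18], [0.17, 2.46], [-1.51, 4.65], [0.06, 2.69], [-2.65, 2.65]. Speed limits (rad/s): [2.57, 2.57, 3.01, 3.14, 3.14, 3.14].

### API

Orientations are given as a 3x3 rotation matrix whose columns are the frame's x, y, z axes.
In Python, from plant import * gives the robot as it stands.
- The arm moves only by the tool drive_tool, never from a script. Its argument "commands" is one flat list of numbers, 7 for each row, row after row: the shift along the tool's x, y, z in mm, then the turn, a rotation vector about the tool's x, y, z in rad, then the opening, from 0 (shut) to 1 (fully open). In form: [x, y, z, ax, ay, az, jaw, x, y, z, ax, ay, az, jaw, ...]. A call has 1 to 8 rows; each row is the pose to reach, as a shift and turn from the pose commanded when the call began, along the tool's axes at that moment; what a row does not reach only later rows make up. A row lasts 1/8 s, in which the tool goes at most 62.5 mm and 10.7 degrees, less where a joint would pass 70% of its speed; a pose out of reach is approached as far as the arm can. A call with a gripper value outside its range is refused whole. The fingers move at their own pace and stop on an object; "grip_force" is the grip in N (left out, the last holds). Time passes only in rows, so rows that repeat a pose let the fingers close. It gives the time, the measured TCP pose, the force, the opening and the grip force at its end, in the units of the state.
- get_obs(): the state, without advancing time (a new reading comes with each control period).
- snapshot(name): name is "scene" or "top" or "wrist"; returns a dict with "color" (420x560x3 uint8, red, green, blue), "fx", "fy", "cx", "cy" (pixels), "view" (4x4, takes a point from world to camera coordinates). Camera axes: x right, y up, looking along -z (the intrinsics and any distortion apply to the point x, -y, -z); pixel columns grow to the right and rows downward; lengths in m; the calibration is good to about 2 mm. A picture is of the moment at which its call begins. There is no depth.
- hand_in(): hands the job in; it is judged then, once.
The state is a dict: "clock": time; "joint_pos": joint angles; "joint_velocities": joint speeds; "joint_efforts": joint torques, N m; "position": TCP position; "tool_rot": TCP orientation; "contact_force": force on the tool from outside, world axes, zero at the start; "moment": the same for the moment, N m; "finger_gap": finger opening in m; "grip_force": force on a finger pad.
Only numpy, scipy, OpenCV 4.12 (cv2) and the standard library are available. Lean on these libraries where they do the work, as an engineer would, in place of code of your own. Each camera call takes 0.05 s, during which the arm holds its last target. There are 200 camera calls.

## Working session

There is one attempt and no reset: what is moved stays moved. The work goes in short steps, Python scripts to look and compute and a tool call to move; the robot and the scene stay as the last step left them, time stands still between calls to the robot, and variables do not carry over. Pictures are saved under pics/ and viewed, at most 16 in all, crops included, and the job is handed in when it is done.

Besides the shell and the picture viewer there is one more tool, called by a JSON object that holds its "name" and its "arguments", one argument or row to a line. drive_tool: Moves the arm, as the interface text tells. Its arguments: {"type":"object","properties":{"commands":{"type":"array","items":{"type":"number"}},"grip_force":{"type":"number"}},"required":["commands"]}

```bash
ls; mkdir -p pics
python3 - <<'E'
from plant import *
import cv2,numpy as np
o=get_obs(); print({k:np.round(v,3).tolist() for k,v in o.items()})
for n in ["scene","top"]:
    s=snapshot(n); cv2.imwrite(f"pics/{n}0.png",s["color"][:,:,::-1]); print(n,[s[k] for k in("fx","fy","cx","cy")],np.round(s["view"],3).tolist(),[k for k in s])
E
```

```text
pics
{'clock': 0.0, 'joint_pos': [-1.262, 0.092, 1.232, -0.0, 1.82, -0.057], 'joint_velocities': [-0.001, 0.001, 0.002, -0.001, -0.0, -0.002], 'joint_efforts': [-0.002, -44.645, -40.645, 0.07, 0.029, -0.0], 'position': [0.215, -0.56, 0.222], 'tool_rot': [[0.934, 0.358, -0.001], [0.358, -0.934, 0.002], [0.0, -0.002, -1.0]], 'contact_force': [-0.367, 0.341, -0.592], 'moment': [-0.01, 0.03, -0.039], 'grip_force': 0.0, 'finger_gap': 0.088}
scene [524.6068968353695, 524.6068968353695, 276.9030605355532, 211.75580377718305] [[-0.371, 0.928, 0.01, 0.196], [-0.722, -0.296, 0.625, 0.331], [0.584, 0.225, 0.78, -1.859], [0.0, 0.0, 0.0, 1.0]] ['color', 'fx', 'fy', 'cx', 'cy', 'view']
top [412.07428371891757, 412.07428371891757, 283.76998858920075, 205.61678351866024] [[0.008, -1.0, 0.003, -0.004], [0.998, 0.008, 0.069, -0.558], [-0.069, 0.002, 0.998, -1.134], [0.0, 0.0, 0.0, 1.0]] ['color', 'fx', 'fy', 'cx', 'cy', 'view']
```

View pics/scene0.png

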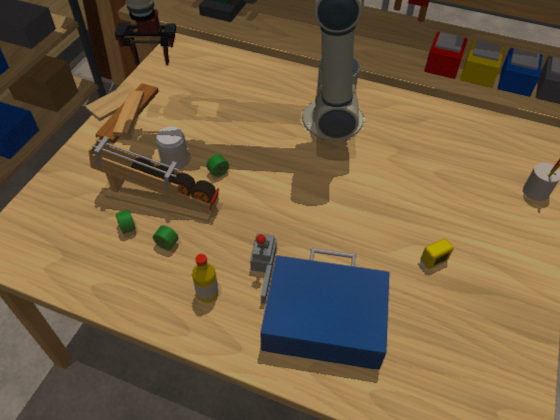

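View pics/top0.png

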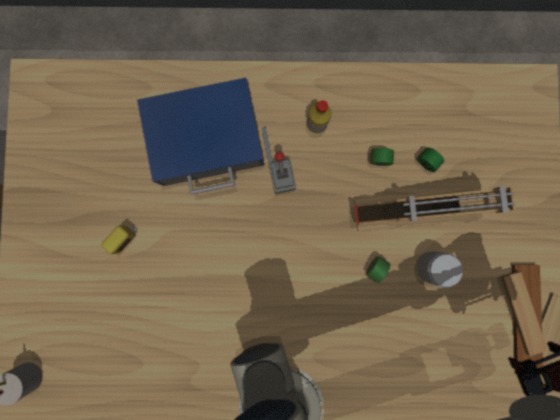

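The scene view shows the cabinet (325,310), lever ball (261,239), track with stop at (213,195), glue (205,280), tin (171,147), tape (437,253) and three green look-alikes at (217,165), (125,222) and (165,237). I see no loose orange-hub wheel yet. Next I'll measure and zoom in.

```bash
cat > h.py <<'E'
from plant import *
import cv2,numpy as np
def shot(n):
    s=snapshot(n); s["img"]=np.ascontiguousarray(s["color"][:,:,::-1]); s["hsv"]=cv2.cvtColor(s["img"],cv2.COLOR_BGR2HSV); return s
def ray(s,u,v):
    V=np.array(s["view"]); R=V[:3,:3]; c=-R.T@V[:3,3]
    d=R.T@np.array([(u-s["cx"])/s["fx"],-(v-s["cy"])/s["fy"],-1.]); return c,d
def onz(s,u,v,z):
    c,d=ray(s,u,v); return c+d*(z-c[2])/d[2]
def proj(s,p):
    V=np.array(s["view"]); q=V[:3,:3]@np.asarray(p,float)+V[:3,3]
    return np.array([s["cx"]+s["fx"]*q[0]/-q[2], s["cy"]-s["fy"]*q[1]/-q[2]])
def tri(obs):
    A=[];b=[]
    for s,u,v in obs:
        c,d=ray(s,u,v); d/=np.linalg.norm(d); P=np.eye(3)-np.outer(d,d); A.append(P); b.append(P@c)
    return np.linalg.lstsq(np.vstack(A),np.hstack(b),rcond=None)[0]
def blobs(s,lo,hi,amin=15,roi=None):
    m=cv2.inRange(s["hsv"],np.array(lo),np.array(hi))
    n,l,st,ce=cv2.connectedComponentsWithStats(m)
    return [(np.round(ce[i],1).tolist(),st[i].tolist()) for i in range(1,n) if st[i][4]>=amin],m
def tool(p):   # world point -> shift in tool axes mm
    o=get_obs(); return np.round(np.array(o["tool_rot"]).T@(np.asarray(p)-o["position"])*1000,1)
E
python3 - <<'E'
from h import *
S=shot("scene");T=shot("top")
for n,s in(("S",S),("T",T)):
    print(n,"red",blobs(s,(0,150,90),(6,255,255))[0]); print(n,"red2",blobs(s,(174,150,90),(180,255,255))[0])
    print(n,"orange",blobs(s,(7,190,60),(16,255,255),10)[0])
b,m=blobs(T,(100,120,30),(125,255,255),500); print(b)
c=max(cv2.findContours(m,cv2.RETR_EXTERNAL,cv2.CHAIN_APPROX_NONE)[0],key=cv2.contourArea)
q=cv2.approxPolyDP(cv2.convexHull(c),6,True)[:,0]; print(q.tolist()); print([np.round(onz(T,*p,.1),3).tolist() for p in q])
a=cv2.resize(S["img"][120:260,70:270],(800,560),interpolation=cv2.INTER_CUBIC); cv2.imwrite("pics/c1.png",a)
a=cv2.resize(T["img"][70:290,120:520],(800,440),interpolation=cv2.INTER_CUBIC); cv2.imwrite("pics/c2.png",a)
E
```

```text
S red [([445.1, 50.5], [430, 33, 34, 26, 217]), ([214.4, 195.5], [211, 189, 8, 13, 34]), ([260.1, 238.2], [256, 234, 9, 9, 56]), ([200.7, 258.4], [196, 254, 11, 10, 80])]
S red2 []
S orange [([150.6, 89.0], [148, 86, 8, 7, 12]), ([182.5, 189.1], [178, 184, 10, 10, 46]), ([200.6, 196.0], [194, 192, 15, 10, 81]), ([203.7, 263.5], [202, 262, 4, 4, 10])]
T red [([322.0, 105.5], [317, 101, 11, 10, 87]), ([279.2, 156.1], [275, 152, 9, 9, 59]), ([356.2, 214.3], [355, 205, 4, 19, 36])]
T red2 []
T orange []
[([201.5, 129.1], [140, 79, 121, 99, 8552])]
[[244, 79], [260, 158], [154, 174], [140, 108], [152, 98]]
[[0.889, 0.109, 0.1], [0.677, 0.064, 0.1], [0.632, 0.34, 0.1], [0.808, 0.382, 0.1], [0.835, 0.351, 0.1]]
```

View pics/c1.png

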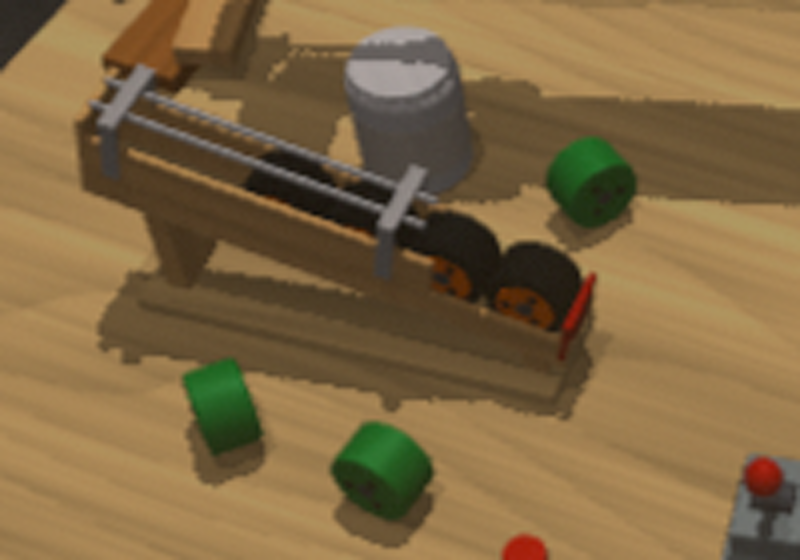

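View pics/c2.png

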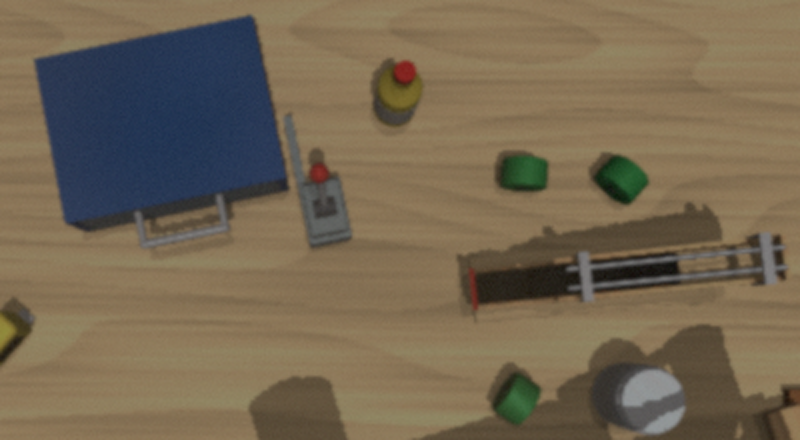

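The crop shows four black wheels with orange hubs on the track. They are at crop (540,285), (450,255), (385,195) and (290,175), and the red stop is at (575,310). The three green ones are look-alikes and stay put. I'll get precise poses for the cabinet, lever and track.

Run:
```python
from h import *
S=shot("scene");T=shot("top")
def quad(s,lo,hi,z,eps):
    m=cv2.inRange(s["hsv"],np.array(lo),np.array(hi)); m=cv2.morphologyEx(m,cv2.MORPH_OPEN,np.ones((5,5)))
    c=max(cv2.findContours(m,cv2.RETR_EXTERNAL,cv2.CHAIN_APPROX_NONE)[0],key=cv2.contourArea)
    P=np.array([onz(s,*p,z)[:2] for p in c[:,0]],np.float32)
    r=cv2.minAreaRect(P*1000); print("rect",np.round(r[0],1),np.round(r[1],1),round(r[2],2)); 
    q=cv2.approxPolyDP(cv2.convexHull(c),eps,True)[:,0]; print(q.tolist(),[np.round(onz(s,*p,z)[:2],3).tolist() for p in q])
h=T["hsv"]; print("T hsv col u=200 :",[(v,h[v,205].tolist()) for v in range(160,195,2)])
h=S["hsv"]; print("S hsv:",[(v,h[v,325].tolist()) for v in list(range(256,275,2))+list(range(335,365,3))])
for vmin in(50,70): quad(T,(100,100,vmin),(130,255,255),.1,4)
quad(S,(100,100,70),(130,255,255),.1,4)
ball=tri([(S,260.6,239),(T,279.2,156.1)]); print("ball",ball)
# metal grey in top
b,m=blobs(T,(0,0,120),(180,60,255),40); print("grey T",b)
b,m=blobs(S,(0,0,120),(180,60,255),40); print("grey S",b)
print("stop",onz(T,356.2,214.3,.075),tri([(S,214.4,195.5),(T,356.2,214.3)]))
```

```text
T hsv col u=200 : [(160, [110, 135, 85]), (162, [110, 136, 86]), (164, [109, 138, 85]), (166, [109, 131, 84]), (168, [109, 130, 86]), (170, [111, 117, 74]), (172, [60, 5, 49]), (174, [30, 10, 50]), (176, [17, 30, 60]), (178, [18, 88, 110]), (180, [18, 89, 120]), (182, [16, 89, 95]), (184, [16, 90, 91]), (186, [20, 76, 117]), (188, [12, 12, 109]), (190, [19, 18, 111]), (192, [18, 83, 126]), (194, [17, 90, 125])]
S hsv: [(256, [19, 123, 174]), (258, [20, 114, 174]), (260, [19, 120, 174]), (262, [170, 15, 105]), (264, [108, 158, 108]), (266, [108, 170, 105]), (268, [108, 165, 105]), (270, [108, 162, 107]), (272, [107, 169, 104]), (274, [107, 169, 107]), (335, [107, 189, 109]), (338, [106, 190, 110]), (341, [107, 188, 110]), (344, [107, 164, 53]), (347, [109, 164, 45]), (350, [108, 161, 46]), (353, [107, 178, 43]), (356, [110, 144, 46]), (359, [106, 185, 44]), (362, [17, 121, 95])]
rect [752.5 223.2] [220.5 290.1] 12.33
[[245, 80], [261, 158], [153, 179], [139, 100]] [[0.886, 0.106], [0.677, 0.061], [0.619, 0.342], [0.829, 0.386]]
rect [752.7 223.3] [220.3 290.1] 12.33
[[245, 80], [261, 
[... 859 characters left out ...]
 8, 43]), ([359.6, 120.2], [355, 111, 9, 21, 68]), ([169.3, 128.8], [160, 127, 19, 5, 67]), ([168.1, 138.7], [157, 135, 25, 9, 181]), ([100.8, 143.2], [95, 136, 13, 15, 70]), ([170.1, 168.8], [165, 162, 11, 15, 62]), ([542.8, 170.2], [534, 163, 19, 18, 234]), ([555.3, 176.2], [550, 169, 10, 13, 83]), ([332.3, 253.7], [310, 248, 46, 18, 151]), ([4.2, 312.6], [0, 299, 17, 26, 167]), ([48.1, 314.3], [37, 305, 22, 20, 169]), ([75.7, 328.2], [71, 322, 11, 13, 45]), ([8.1, 333.5], [0, 327, 15, 17, 91]), ([26.0, 350.6], [15, 335, 24, 33, 398]), ([6.1, 361.3], [1, 357, 10, 9, 44]), ([9.8, 404.7], [0, 389, 26, 31, 517])]
stop [ 0.53252573 -0.19261032  0.075     ] [ 0.53315715 -0.19462414  0.06988186]
```

{"name": "drive_tool", "arguments": {
  "commands": [50,-29,-40,0,0,-0.18,1,100,-58,-50,0,0,-0.36,1,150,-87,-50,0,0,-0.54,1,200,-116,-50,0,0,-0.72,1,250,-145,-50,0,0,-0.9,1,300,-174,-50,0,0,-1.08,1,350,-203,-50,0,0,-1.26,1,400,-232,-50,0,0,-1.42,0.7]
}}

```text
clock: 1.3
position: [0.5061, -0.1989, 0.2727]
tool_rot: [[-0.219, 0.976, 0.0], [0.976, 0.219, -0.0], [-0.0, 0.0, -1.0]]
contact_force: [-0.1, 0.4, -0.7]
finger_gap: 0.0809
grip_force: 0.0
```

Run:
```python
from h import *
o=get_obs(); print(np.round(o["position"],4),np.round(o["tool_rot"],3).tolist(),o["clock"])
S=shot("scene");T=shot("top")
for n,s in(("S",S),("T",T)): print(n,"orange",blobs(s,(7,190,60),(16,255,255),8)[0])
def grey(s,roi):
    x0,y0,x1,y1=roi; m=cv2.inRange(s["hsv"],np.array((0,0,95)),np.array((180,55,255))); k=np.zeros_like(m); k[y0:y1,x0:x1]=m[y0:y1,x0:x1]; return k
k=grey(T,(186,183,242,195)); p=np.argwhere(k>0)[:,::-1]; print("handle T",len(p),p.mean(0),p.min(0),p.max(0))
r=cv2.minAreaRect(np.array([onz(T,*q,.08)[:2]*1000 for q in p],np.float32)); print(np.round(r[0]),r[1:])
k=grey(S,(308,247,358,257)); p=np.argwhere(k>0)[:,::-1]; print("handle S",len(p),p.mean(0)); print(onz(S,*p.mean(0),.083))
for n,u in(("near",((170.1,168.8),(413,209.2))),("far",((100.8,143.2),(503.9,198.8)))): print(n,tri([(S,*u[0]),(T,*u[1])]))
# hub of end wheel S, and wheel tyre in T
m=cv2.inRange(T["hsv"],np.array((0,0,0)),np.array((180,255,45))); m[:, :350]=0; m[:,525:]=0; m[:190]=0; m[240:]=0
n,l,st,ce=cv2.connectedComponentsWithStats(m); print([(ce[i].round(1).tolist(),st[i].tolist()) for i in range(1,n) if st[i][4]>50])
b,_=blobs(T,(20,80,60),(35,255,255),30); print(b)
cv2.imwrite("pics/s1.png",S["img"])
```

```text
[ 0.5061 -0.1989  0.2727] [[-0.219, 0.976, 0.0], [0.976, 0.219, -0.0], [-0.0, 0.0, -1.0]] 1.3
S orange [([117.9, 4.9], [115, 0, 7, 12, 33]), ([118.3, 27.2], [117, 18, 4, 20, 33]), ([122.3, 23.7], [121, 21, 4, 6, 9]), ([123.7, 30.4], [122, 28, 4, 6, 14]), ([126.6, 54.0], [120, 34, 15, 39, 110]), ([125.4, 37.5], [124, 35, 4, 7, 12]), ([128.7, 45.7], [126, 40, 7, 12, 36]), ([124.6, 66.5], [124, 63, 2, 8, 10]), ([182.8, 189.1], [178, 184, 10, 11, 51]), ([200.8, 196.1], [194, 192, 15, 10, 84]), ([214.4, 197.2], [213, 194, 4, 8, 12]), ([201.5, 264.0], [197, 262, 10, 4, 16])]
T orange []
handle T 220 [208.71818182 187.42727273] [188 183] [234 193]
[599. 194.] ((26.707252502441406, 122.27626037597656), 0.48441317677497864)
handle S 158 [330.43037975 252.35443038]
[0.60520778 0.18398105 0.083     ]
near [ 0.54354354 -0.32402621  0.14138204]
far [ 0.56730923 -0.5271765   0.18879711]
[([373.0, 204.3], [357, 190, 36, 37, 834])]
[([25.6, 61.3], [11, 59, 34, 7, 141]), ([241.1, 65.1], [216, 61, 55, 11, 205]), ([75.3, 63.7], [62, 62, 29, 4, 57]), ([293.2, 64.2], [277, 62, 39, 7, 149]), ([342.7, 66.4
[... 1553 characters left out ...]
 978]), ([14.8, 321.2], [0, 317, 40, 13, 216]), ([147.3, 329.1], [103, 320, 94, 24, 337]), ([45.1, 329.5], [0, 325, 108, 14, 631]), ([470.3, 338.9], [423, 328, 91, 21, 373]), ([59.4, 336.9], [39, 335, 39, 6, 87]), ([15.9, 348.0], [8, 345, 16, 6, 47]), ([31.6, 347.6], [25, 345, 15, 6, 53]), ([484.6, 361.4], [476, 360, 17, 4, 43]), ([146.4, 371.7], [99, 365, 77, 14, 408]), ([201.2, 368.2], [198, 365, 7, 7, 31]), ([427.5, 374.0], [384, 367, 75, 14, 407]), ([494.5, 369.3], [480, 366, 34, 8, 171]), ([198.4, 375.6], [193, 374, 11, 5, 37]), ([493.8, 377.4], [475, 375, 46, 5, 123]), ([31.6, 409.7], [14, 408, 40, 4, 75]), ([80.9, 416.3], [71, 414, 19, 4, 33]), ([375.2, 418.3], [367, 417, 17, 3, 33])]
```

View pics/s1.png

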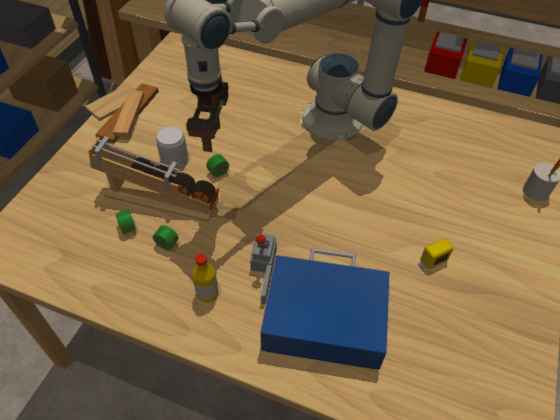

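No loose wheel is visible anywhere, so the job is the four wheels on the track. Going to the lever now.

{"name": "drive_tool", "arguments": {
  "commands": [40,50,0,0,0,0,0.7,80,100,0,0,0,0,0.7,120,150,0,0,0,0,0.7,160,200,20,0,0,0,0.7,169,213,60,0,0,0,0.7,169,213,105,0,0,0,0.6,169,213,148,0,0,0,0.6,169,213,150,0,0,0,0.38],
  "grip_force": 5
}}

```text
clock: 2.4
position: [0.6748, 0.0093, 0.1176]
tool_rot: [[-0.212, 0.977, -0.009], [0.977, 0.212, 0.0], [0.002, -0.009, -1.0]]
contact_force: [-0.1, -0.3, 0.8]
finger_gap: 0.0458
grip_force: 0.0
```

{"name": "drive_tool", "arguments": {
  "commands": [0,0,0,0,0,0,0.38,0,0,0,0,0,0,0.3]
}}

```text
clock: 2.65
position: [0.6782, 0.0095, 0.126]
tool_rot: [[-0.213, 0.977, 0.004], [0.977, 0.213, -0.0], [-0.001, 0.004, -1.0]]
contact_force: [-0.5, -0.4, 0.6]
finger_gap: 0.0279
grip_force: 0.4
```

Run:
```python
from h import *
o=get_obs(); print(np.round(o["position"],4),o["finger_gap"],o["contact_force"],o["grip_force"])
W=shot("wrist"); cv2.imwrite("pics/w1.png",W["img"]); print(np.round(W["view"],3).tolist(),W["fx"],W["cx"],W["cy"])
```

```text
[0.6782 0.0095 0.126 ] 0.027855730413566582 [-0.48622854 -0.43696569  0.64053449] 0.39374361746013165
[[0.977, 0.214, 0.005, -0.666], [-0.205, 0.944, -0.258, 0.138], [-0.06, 0.251, 0.966, -0.257], [0.0, 0.0, 0.0, 1.0]] 343.8077441602587 279.0738859005181 210.50783255670535
```

View pics/w1.png

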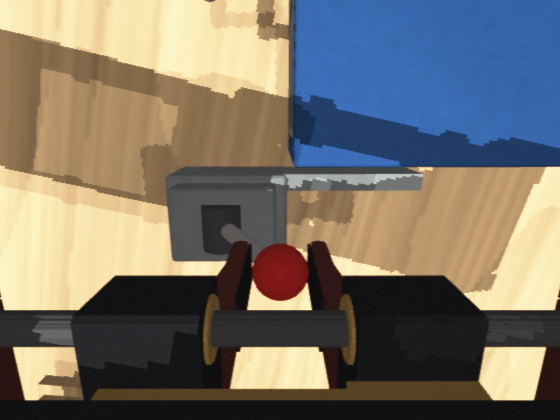

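The ball sits between the fingers at (280,272). Now I'll swing the lever over in an arc.

{"name": "drive_tool", "arguments": {
  "commands": [3,-9,-4,0,0,0,0.3,3,-19,-7,0,0,0,0.3,3,-28,-9,0,0,0,0.3,3,-38,-10,0,0,0,0.3,3,-48,-9,0,0,0,0.3,3,-58,-7,0,0,0,0.3,3,-68,-4,0,0,0,0.3,3,-77,0,0,0,0,0.3]
}}

```text
clock: 3.7
position: [0.6025, -0.0034, 0.1237]
tool_rot: [[-0.214, 0.977, 0.005], [0.977, 0.214, 0.001], [-0.0, 0.005, -1.0]]
contact_force: [10.0, 3.1, 9.8]
finger_gap: 0.0303
grip_force: 6.8
```

{"name": "drive_tool", "arguments": {
  "commands": [0,-3,0,0,0,0,0.3,0,-5,0,0,0,0,0.3]
}}

```text
clock: 3.95
position: [0.5987, -0.0041, 0.1241]
tool_rot: [[-0.214, 0.977, 0.008], [0.977, 0.214, 0.001], [-0.001, 0.008, -1.0]]
contact_force: [9.5, 2.3, 1.8]
finger_gap: 0.0377
grip_force: 4.8
```

{"name": "drive_tool", "arguments": {
  "commands": [0,-2,0,0,0,0,0.3,0,-2,0,0,0,0,0.3]
}}

```text
clock: 4.2
position: [0.5969, -0.0045, 0.1241]
tool_rot: [[-0.214, 0.977, 0.008], [0.977, 0.214, 0.001], [-0.001, 0.008, -1.0]]
contact_force: [9.8, 1.8, 2.0]
finger_gap: 0.0413
grip_force: 4.8
```

{"name": "drive_tool", "arguments": {
  "commands": [0,2,0,0,0,0,0.7,0,2,-15,0,0,0,0.7,0,2,-60,0,0,0,0.7,50,15,-70,0,0,0,0.7,100,30,-70,0,0,0,0.7,150,45,-70,0,0,0,0.7,175,45,-70,0,0,0,0.7,175,45,-70,0,0,0,0.7]
}}

```text
clock: 5.2
position: [0.6004, 0.177, 0.1929]
tool_rot: [[-0.216, 0.976, -0.001], [0.976, 0.216, -0.0], [-0.0, -0.001, -1.0]]
contact_force: [0.6, -0.5, 0.1]
finger_gap: 0.0615
grip_force: 0.0
```

Run:
```python
from h import *
o=get_obs(); print(np.round(o["position"],4),o["finger_gap"],o["contact_force"])
W=shot("wrist"); cv2.imwrite("pics/w2.png",W["img"])
T=shot("top");S=shot("scene")
for s in(S,T): print([b for b in blobs(s,(0,150,90),(6,255,255))[0]])
```

```text
[0.6004 0.177  0.1929] 0.06152715706361256 [ 0.64156791 -0.54646203  0.12588434]
[([444.9, 50.2], [430, 33, 34, 26, 235]), ([214.4, 195.5], [211, 189, 8, 14, 37]), ([265.4, 217.1], [262, 214, 8, 7, 50]), ([200.7, 258.4], [196, 254, 11, 10, 80])]
[([322.1, 105.4], [317, 101, 11, 10, 84]), ([285.2, 184.3], [282, 181, 8, 8, 50]), ([356.1, 213.6], [355, 205, 3, 19, 33])]
```

View pics/w2.png

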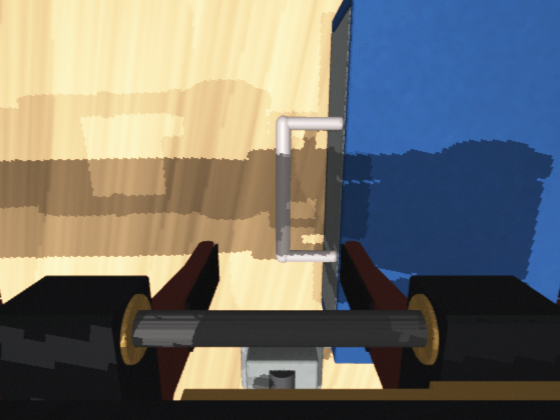

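The handle bar runs (284,120) to (283,258) in the wrist view, and the lever ball has moved to (285,184) in the top view.

Run:
```python
from h import *
W=shot("wrist")
a=onz(W,284,120,.08);b=onz(W,283.5,258,.08);c=(a+b)/2; print(a,b,c,np.linalg.norm(a-b),"shift",tool(c))
T=shot("top");S=shot("scene"); print("ball",tri([(S,265.9,217.5),(T,285.2,184.3)]))
```

```text
[0.59103033 0.24177307 0.08      ] [0.61540946 0.13010218 0.08      ] [0.6032199  0.18593762 0.08      ] 0.11430104442729046 shift [ 11.2   4.4 112.9]
ball [ 0.60322708 -0.002816    0.14114427]
```

{"name": "drive_tool", "arguments": {
  "commands": [11,4,20,0,0,0,0.4,11,4,50,0,0,0,0.4,11,4,90,0,0,0,0.4,11,4,128,0,0,0,0.4,11,4,130,0,0,0,0.4,11,4,130,0,0,0,0,11,4,130,0,0,0,0,11,4,130,0,0,0,0],
  "grip_force": 25
}}

```text
clock: 6.5
position: [0.6012, 0.1869, 0.0649]
tool_rot: [[-0.213, 0.977, -0.003], [0.977, 0.213, -0.001], [0.0, -0.003, -1.0]]
contact_force: [-10.9, -2.4, 6.8]
finger_gap: 0.0116
grip_force: 25.0
```

{"name": "drive_tool", "arguments": {
  "commands": [0,-20,0,0,0,0,0,0,-45,0,0,0,0,0,0,-70,0,0,0,0,0,0,-95,0,0,0,0,0,0,-120,0,0,0,0,0,0,-145,0,0,0,0,0,0,-165,0,0,0,0,0,0,-175,0,0,0,0,0]
}}

```text
clock: 7.5
position: [0.4325, 0.15, 0.0648]
tool_rot: [[-0.213, 0.977, 0.005], [0.977, 0.213, 0.001], [0.0, 0.005, -1.0]]
contact_force: [3.0, 0.4, 4.1]
finger_gap: 0.0112
grip_force: 25.0
```

{"name": "drive_tool", "arguments": {
  "commands": [0,-4,0,0,0,0,0,0,-7,0,0,0,0,0,0,-7,0,0,0,0,0]
}}

```text
clock: 7.88
position: [0.4262, 0.1487, 0.0649]
tool_rot: [[-0.213, 0.977, 0.004], [0.977, 0.213, 0.001], [0.0, 0.004, -1.0]]
contact_force: [-0.7, 0.9, 9.0]
finger_gap: 0.0111
grip_force: 25.0
```

{"name": "drive_tool", "arguments": {
  "commands": [0,-3,0,0,0,0,0,0,-5,0,0,0,0,0,0,-5,0,0,0,0,0]
}}

```text
clock: 8.25
position: [0.4254, 0.1485, 0.0649]
tool_rot: [[-0.213, 0.977, 0.014], [0.977, 0.213, 0.004], [0.001, 0.014, -1.0]]
contact_force: [19.0, 4.7, -4.0]
finger_gap: 0.0115
grip_force: 25.0
```

{"name": "drive_tool", "arguments": {
  "commands": [0,5,0,0,0,0,0.4,0,5,0,0,0,0,0.4,0,5,-50,0,0,0,0.6,0,5,-110,0,0,0,0.8,-50,10,-150,0,0,0,0.9,-105,15,-150,0,0,0,0.9,-160,20,-150,0,0,0,0.9,-215,25,-150,0,0,0.03,0.9]
}}

```text
clock: 9.25
position: [0.4903, -0.0591, 0.2125]
tool_rot: [[-0.183, 0.983, -0.001], [0.983, 0.183, 0.0], [0.0, -0.0, -1.0]]
contact_force: [1.3, 0.4, -0.0]
finger_gap: 0.0792
grip_force: 0.0
```

{"name": "drive_tool", "arguments": {
  "commands": [-55,2,0,0,0,0.03,0.9,-110,5,0,0,0,0.06,0.9,-160,5,0,0,0,0.08,0.9,-176,5,0,0,0,0.08,0.9,-176,5,0,0,0,0.08,0.9]
}}

```text
clock: 9.88
position: [0.5273, -0.2297, 0.212]
tool_rot: [[-0.104, 0.995, -0.001], [0.995, 0.104, 0.001], [0.001, -0.001, -1.0]]
contact_force: [-0.5, 0.4, 0.8]
finger_gap: 0.0791
grip_force: 0.0
```

Run:
```python
from h import *
o=get_obs(); print(np.round(o["position"],4),np.round(o["tool_rot"],3).tolist(),o["finger_gap"])
W=shot("wrist");T=shot("top"); cv2.imwrite("pics/w3.png",W["img"]); cv2.imwrite("pics/t3.png",cv2.resize(T["img"][70:270,100:370],(800,592),interpolation=cv2.INTER_CUBIC))
print(blobs(W,(7,150,60),(16,255,255),20)[0],blobs(W,(0,150,90),(5,255,255),20)[0])
```

```text
[ 0.5273 -0.2297  0.212 ] [[-0.104, 0.995, -0.001], [0.995, 0.104, 0.001], [0.001, -0.001, -1.0]] 0.07909949753898275
[([266.6, 280.9], [266, 265, 2, 30, 51]), ([266.5, 359.8], [266, 352, 2, 18, 33])] [([290.6, 162.2], [259, 159, 64, 9, 445])]
```

View pics/w3.png

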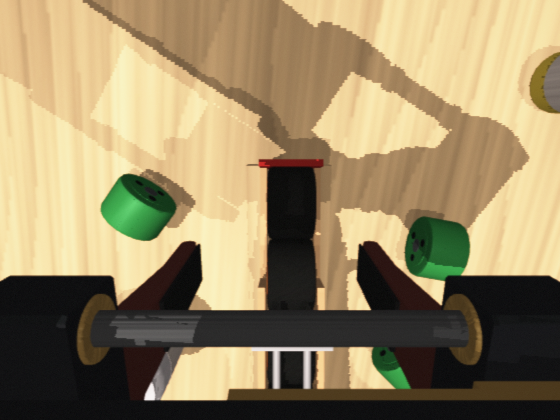

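View pics/t3.png

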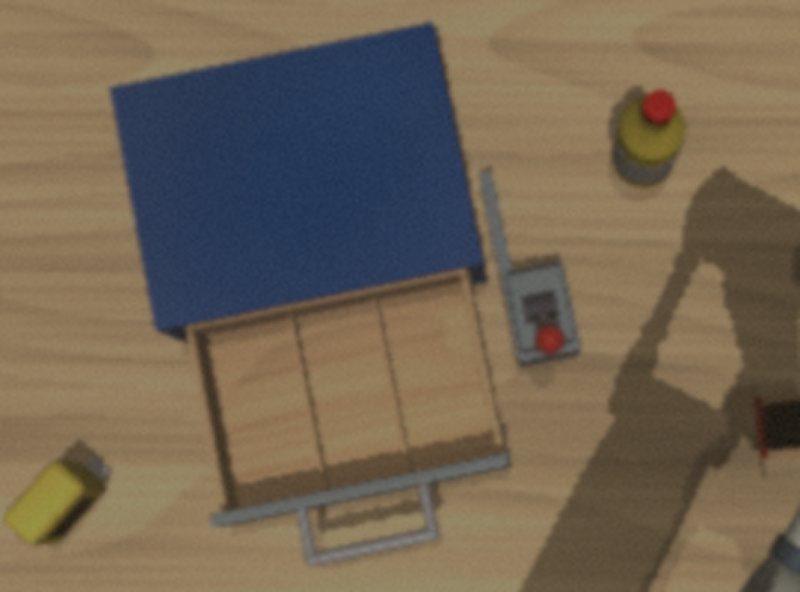

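The drawer is fully open. In the wrist view the end wheel is at (291,203), with the stop plate at row 162 and the contact with wheel 2 at row 238. The track runs straight down the image, so the yaw is right.

Run:
```python
from h import *
W=shot("wrist"); up=np.array([.104,-.995,0])
a=onz(W,291.5,238,.086); b=onz(W,291,163,.083); c=onz(W,291.5,203,.105)
print("contact->centre",a-up*.0313,"plate->centre",b+up*.034,"top",c)
for q in (a-up*.0313,b+up*.034): print(tool(q))
T=shot("top")
# drawer geometry from top crop pixels
def cp(x,y): return 100+x*270/800, 70+y*200/592
for n,p,z in (("frontL",(215,520),.09),("frontR",(507,461),.09),("backL",(193,328),.06),("backR",(465,276),.06),("rib1",(325,483),.03),("rib2",(410,467),.03),("inL",(232,500),.06),("inR",(500,440),.06)):
    q=onz(T,*cp(*p),z); d=q[:2]-np.array([.645,.1997]); k=np.array([np.cos(.2152),np.sin(.2152)]); print(n,np.round([d@k,d@np.array([-k[1],k[0]])],3))
d=np.array([.4254,.1485])-np.array([.645,.1997]);print("handle",d@k,d@np.array([-k[1],k[0]]))
```

```text
contact->centre [ 0.53952798 -0.22845817  0.086     ] plate->centre [ 0.53835551 -0.22802194  0.083     ] top [ 0.53787345 -0.22345499  0.105     ]
[ -1.7  11.7 126.9]
[ -1.2  10.6 129.9]
frontL [-0.175  0.13 ]
frontR [-0.177 -0.132]
backL [0.001 0.125]
backR [-0.002 -0.128]
rib1 [-0.161  0.039]
rib2 [-0.163 -0.041]
inL [-0.16  0.12]
inR [-0.157 -0.129]
handle -0.22546803400670046 -0.0031250025845388912
```

{"name": "drive_tool", "arguments": {
  "commands": [-1,11,40,0,0,0,0.8,-1,11,80,0,0,0,0.8,-1,11,115,0,0,0,0.8,-1,11,132,0,0,0,0.8,-1,11,137,0,0,0,0.8,-1,11,139,0,0,0,0.7,-1,11,139,0,0,0,0.6],
  "grip_force": 25
}}

```text
clock: 10.95
position: [0.5393, -0.2297, 0.0752]
tool_rot: [[-0.105, 0.994, 0.002], [0.994, 0.105, -0.001], [-0.001, 0.002, -1.0]]
contact_force: [-0.8, -0.4, 0.3]
finger_gap: 0.0554
grip_force: 0.0
```

{"name": "drive_tool", "arguments": {
  "commands": [1,0,3,0,0,0,0.3,1,0,3,0,0,0,0.3,1,0,3,0,0,0,0.3,1,0,-12,0,0,0,0.3,1,0,-50,0,0,0,0.3,1,0,-95,0,0,0,0.3,1,0,-100,0,0,0,0.3],
  "grip_force": 30
}}

```text
clock: 11.82
position: [0.5406, -0.2291, 0.179]
tool_rot: [[-0.105, 0.994, 0.008], [0.994, 0.105, -0.004], [-0.004, 0.008, -1.0]]
contact_force: [-0.3, -0.2, -0.6]
finger_gap: 0.0398
grip_force: 30.0
```

{"name": "drive_tool", "arguments": {
  "commands": [40,5,-15,0,0,-0.01,0.3,100,12,-20,0,0,-0.03,0.3,160,19,-20,0,0,-0.05,0.3,220,26,-20,0,0,-0.07,0.3,280,33,-20,0,0,-0.09,0.3,340,40,-20,0,0,-0.11,0.3,400,47,-20,0,0,-0.11,0.3,450,52,-20,0,0,-0.11,0.3]
}}

```text
clock: 12.82
position: [0.5425, 0.227, 0.192]
tool_rot: [[-0.214, 0.977, -0.001], [0.977, 0.214, -0.0], [0.0, -0.001, -1.0]]
contact_force: [0.5, 0.9, -1.2]
finger_gap: 0.0397
grip_force: 30.0
```

{"name": "drive_tool", "arguments": {
  "commands": [37,0,0,0,0,0,0.3,37,0,40,0,0,0,0.3,37,0,90,0,0,0,0.3,37,0,120,0,0,0,0.3,37,0,125,0,0,0,0.3]
}}

```text
clock: 13.45
position: [0.5331, 0.2601, 0.0643]
tool_rot: [[-0.214, 0.977, -0.006], [0.977, 0.214, -0.002], [-0.001, -0.007, -1.0]]
contact_force: [0.0, -0.1, -1.4]
finger_gap: 0.0398
grip_force: 30.0
```

{"name": "drive_tool", "arguments": {
  "commands": [0,0,10,0,0,0,0.3,0,0,18,0,0,0,0.3,0,0,22,0,0,0,0.3,0,0,22,0,0,0,0.3]
}}

```text
clock: 13.95
position: [0.5353, 0.2608, 0.0468]
tool_rot: [[-0.213, 0.977, 0.0], [0.977, 0.213, 0.0], [0.0, 0.0, -1.0]]
contact_force: [-0.1, 0.1, -1.1]
finger_gap: 0.0401
grip_force: 30.0
```

{"name": "drive_tool", "arguments": {
  "commands": [0,0,4,0,0,0,0.3,0,0,4,0,0,0,0.3,0,0,4,0,0,0,0.6,0,0,4,0,0,0,0.6,0,0,-20,0,0,0,0.6,0,0,-70,0,0,0,0.7,0,0,-130,0,0,0,0.8,-40,-5,-155,0,0,0.01,0.8]
}}

```text
clock: 14.95
position: [0.5396, 0.2223, 0.2067]
tool_rot: [[-0.207, 0.978, 0.006], [0.978, 0.207, 0.003], [0.002, 0.007, -1.0]]
contact_force: [0.4, -0.7, 0.7]
finger_gap: 0.07
grip_force: 0.0
```

{"name": "drive_tool", "arguments": {
  "commands": [-50,-2,0,0,0,0.02,0.8,-105,-5,0,0,0,0.04,0.8,-160,-5,0,0,0,0.06,0.8,-220,-5,0,0,0,0.08,0.8,-280,-5,0,0,0,0.1,0.8,-340,-5,0,0,0,0.11,0.8,-400,-5,0,0,0,0.11,0.8,-440,-5,0,0,0,0.11,0.8]
}}

```text
clock: 15.95
position: [0.6235, -0.2141, 0.2016]
tool_rot: [[-0.093, 0.996, 0.0], [0.996, 0.093, -0.0], [-0.0, 0.0, -1.0]]
contact_force: [-0.1, 0.4, 0.7]
finger_gap: 0.0704
grip_force: 0.0
```

Run:
```python
from h import *
o=get_obs(); print(np.round(o["position"],4),np.round(o["tool_rot"],3).tolist(),o["finger_gap"]); print("wheel",tool([.5392,-.2285,.078]))
W=shot("wrist");T=shot("top"); h=np.vstack([cv2.resize(T["img"][150:260,140:380],(640,293)),cv2.resize(W["img"][:380],(400,271))[:, :].copy() if 0 else cv2.copyMakeBorder(cv2.resize(W["img"],(400,300)),0,0,0,240,cv2.BORDER_CONSTANT)])
cv2.imwrite("pics/a4.png",h)
```

```text
[ 0.6235 -0.2141  0.2016] [[-0.093, 0.996, 0.0], [0.996, 0.093, -0.0], [-0.0, 0.0, -1.0]] 0.07042878439490269
wheel [ -6.4 -85.3 123.6]
```

View pics/a4.png

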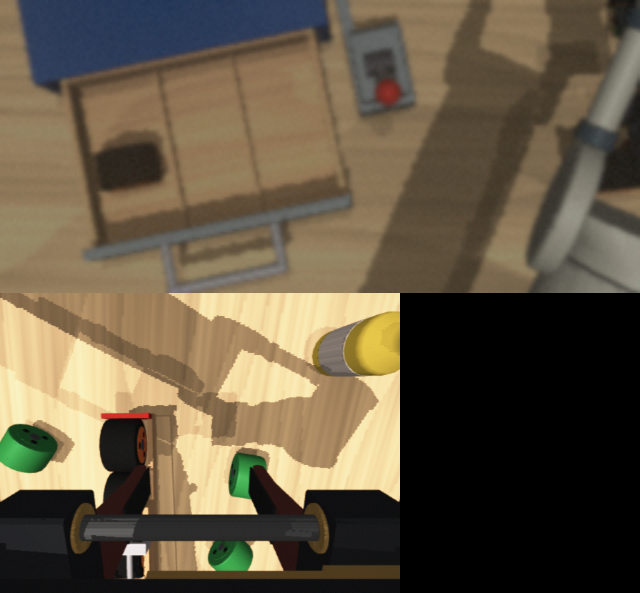

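Wheel 1 stands in the left lane at crop (130,165). The next wheel has rolled to the stop at wrist (123,445) in the montage.

{"name": "drive_tool", "arguments": {
  "commands": [-3,-50,0,0,0,0,0.8,-6,-85,10,0,0,-0.012,0.8,-6,-85,50,0,0,-0.012,0.8,-6,-85,90,0,0,-0.012,0.75,-6,-85,115,0,0,-0.012,0.7,-6,-85,124,0,0,-0.012,0.65,-6,-85,126,0,0,-0.012,0.65,-6,-85,126,0,0,-0.012,0.65]
}}

```text
clock: 17.05
position: [0.5402, -0.2253, 0.0772]
tool_rot: [[-0.107, 0.994, 0.002], [0.994, 0.107, -0.001], [-0.001, 0.002, -1.0]]
contact_force: [0.4, -0.9, 0.5]
finger_gap: 0.057
grip_force: 0.0
```

{"name": "drive_tool", "arguments": {
  "commands": [-3,0,5,0,0,0,0.6,-3,0,5,0,0,0,0.3,-3,0,5,0,0,0,0.3,-3,0,5,0,0,0,0.3,-3,0,-10,0,0,0,0.3,-3,0,-50,0,0,0,0.3,-3,0,-95,0,0,0,0.3,-3,0,-115,0,0,0,0.3]
}}

```text
clock: 18.05
position: [0.5411, -0.2283, 0.1948]
tool_rot: [[-0.107, 0.994, 0.006], [0.994, 0.107, -0.002], [-0.003, 0.006, -1.0]]
contact_force: [0.7, -0.0, -3.1]
finger_gap: 0.0401
grip_force: 30.0
```

{"name": "drive_tool", "arguments": {
  "commands": [50,8,0,0,0,-0.01,0.3,110,17,0,0,0,-0.03,0.3,170,26,0,0,0,-0.05,0.3,230,35,0,0,0,-0.07,0.3,290,44,0,0,0,-0.09,0.3,350,53,0,0,0,-0.108,0.3,405,60,10,0,0,-0.108,0.3,405,60,40,0,0,-0.108,0.3]
}}

```text
clock: 19.05
position: [0.5563, 0.1855, 0.1512]
tool_rot: [[-0.219, 0.976, 0.003], [0.976, 0.219, 0.002], [0.002, 0.003, -1.0]]
contact_force: [0.6, -1.2, -2.4]
finger_gap: 0.0395
grip_force: 30.0
```

{"name": "drive_tool", "arguments": {
  "commands": [0,0,30,0,0,0,0.3,0,0,60,0,0,0,0.3,0,0,85,0,0,0,0.3,0,0,98,0,0,0,0.3,0,0,102,0,0,0,0.3,0,0,102,0,0,0,0.3]
}}

```text
clock: 19.8
position: [0.5565, 0.181, 0.0493]
tool_rot: [[-0.213, 0.977, 0.001], [0.977, 0.213, 0.0], [0.0, 0.001, -1.0]]
contact_force: [0.1, -0.5, -1.1]
finger_gap: 0.04
grip_force: 30.0
```

{"name": "drive_tool", "arguments": {
  "commands": [0,0,5,0,0,0,0.3,0,0,6,0,0,0,0.3,0,0,6,0,0,0,0.6,0,0,6,0,0,0,0.6,0,0,-20,0,0,0,0.6,0,0,-70,0,0,0,0.7,0,0,-130,0,0,0,0.8,-40,-10,-150,0,0,0.01,0.8]
}}

```text
clock: 20.8
position: [0.5562, 0.1413, 0.2042]
tool_rot: [[-0.207, 0.978, 0.008], [0.978, 0.207, 0.002], [0.001, 0.008, -1.0]]
contact_force: [0.4, -1.4, -0.6]
finger_gap: 0.0701
grip_force: 0.0
```

{"name": "drive_tool", "arguments": {
  "commands": [-50,-13,0,0,0,0.02,0.8,-105,-28,0,0,0,0.04,0.8,-160,-42,0,0,0,0.06,0.8,-220,-58,0,0,0,0.08,0.8,-280,-74,0,0,0,0.098,0.8,-335,-88,0,0,0,0.098,0.8,-356,-94,0,0,0,0.098,0.8,-356,-94,0,0,0,0.098,0.8]
}}

```text
clock: 21.8
position: [0.5352, -0.2288, 0.1986]
tool_rot: [[-0.105, 0.995, -0.0], [0.995, 0.105, 0.0], [0.0, 0.0, -1.0]]
contact_force: [-0.4, 0.4, 0.3]
finger_gap: 0.0702
grip_force: 0.0
```

Run:
```python
from h import *
o=get_obs(); print(np.round(o["position"],4),np.round(o["tool_rot"],3).tolist(),o["finger_gap"]); print("wheel",tool([.5392,-.2288,.078]))
W=shot("wrist");T=shot("top"); h=np.vstack([cv2.resize(T["img"][150:260,140:380],(640,293)),cv2.copyMakeBorder(cv2.resize(W["img"],(400,300)),0,0,0,240,cv2.BORDER_CONSTANT)])
cv2.imwrite("pics/a5.png",h)
```

```text
[ 0.5352 -0.2288  0.1986] [[-0.105, 0.995, -0.0], [0.995, 0.105, 0.0], [0.0, 0.0, -1.0]] 0.07015287566774486
wheel [ -0.5   3.9 120.6]
```

View pics/a5.png

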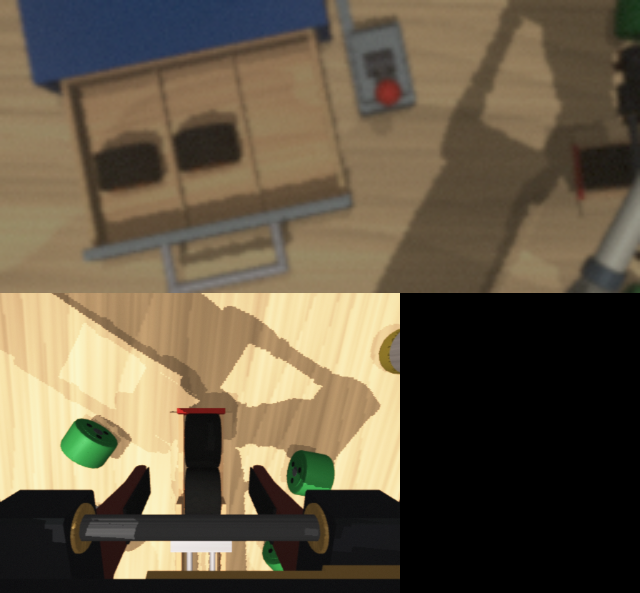

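Two wheels are now in the drawer. The third is at the stop at montage (203,440), with the fourth behind it.

{"name": "drive_tool", "arguments": {
  "commands": [0,4,45,0,0,0,0.8,0,4,85,0,0,0,0.75,0,4,112,0,0,0,0.7,0,4,122,0,0,0,0.65,0,4,126,0,0,0,0.65,0,4,126,0,0,0,0.3,0,4,126,0,0,0,0.3,0,4,126,0,0,0,0.3]
}}

```text
clock: 22.9
position: [0.5389, -0.228, 0.0741]
tool_rot: [[-0.106, 0.994, -0.0], [0.994, 0.106, -0.001], [-0.001, -0.001, -1.0]]
contact_force: [-5.2, 0.1, 5.0]
finger_gap: 0.0398
grip_force: 30.0
```

{"name": "drive_tool", "arguments": {
  "commands": [0,0,-12,0,0,0,0.3,0,0,-55,0,0,0,0.3,0,0,-105,0,0,0,0.3,0,0,-122,0,0,0,0.3,0,0,-122,0,0,0,0.3]
}}

```text
clock: 23.52
position: [0.54, -0.2279, 0.1958]
tool_rot: [[-0.107, 0.994, 0.003], [0.994, 0.107, -0.001], [-0.001, 0.002, -1.0]]
contact_force: [0.0, 0.2, -2.7]
finger_gap: 0.0399
grip_force: 30.0
```

{"name": "drive_tool", "arguments": {
  "commands": [40,5,0,0,0,-0.01,0.3,90,12,0,0,0,-0.03,0.3,145,19,0,0,0,-0.05,0.3,200,26,0,0,0,-0.07,0.3,255,33,0,0,0,-0.09,0.3,305,40,0,0,0,-0.108,0.3,319,42,10,0,0,-0.108,0.3,319,42,30,0,0,-0.108,0.3]
}}

```text
clock: 24.52
position: [0.5468, 0.0944, 0.1623]
tool_rot: [[-0.215, 0.977, -0.001], [0.977, 0.215, -0.001], [-0.0, -0.002, -1.0]]
contact_force: [-0.7, -0.4, -0.9]
finger_gap: 0.0399
grip_force: 30.0
```

{"name": "drive_tool", "arguments": {
  "commands": [0,0,40,0,0,0,0.3,0,0,75,0,0,0,0.3,0,0,100,0,0,0,0.3,0,0,112,0,0,0,0.3,0,0,116,0,0,0,0.3,0,0,116,0,0,0,0.3]
}}

```text
clock: 25.28
position: [0.5474, 0.0936, 0.0491]
tool_rot: [[-0.213, 0.977, 0.001], [0.977, 0.213, 0.0], [-0.0, 0.001, -1.0]]
contact_force: [-0.7, -1.3, -2.0]
finger_gap: 0.0401
grip_force: 30.0
```

{"name": "drive_tool", "arguments": {
  "commands": [0,0,4,0,0,0,0.3,0,0,5,0,0,0,0.3,0,0,5,0,0,0,0.6,0,0,5,0,0,0,0.6,0,0,-20,0,0,0,0.6,0,0,-70,0,0,0,0.7,0,0,-130,0,0,0,0.8,-30,-8,-150,0,0,0.01,0.8]
}}

```text
clock: 26.28
position: [0.547, 0.0642, 0.2041]
tool_rot: [[-0.206, 0.978, 0.008], [0.979, 0.206, 0.001], [-0.001, 0.008, -1.0]]
contact_force: [0.4, -0.1, 0.1]
finger_gap: 0.0702
grip_force: 0.0
```

{"name": "drive_tool", "arguments": {
  "commands": [-50,-12,0,0,0,0.02,0.8,-105,-25,0,0,0,0.04,0.8,-160,-38,0,0,0,0.06,0.8,-215,-52,0,0,0,0.08,0.8,-265,-64,0,0,0,0.098,0.8,-283,-69,0,0,0,0.098,0.8,-283,-69,0,0,0,0.098,0.8]
}}

```text
clock: 27.15
position: [0.5356, -0.2285, 0.1985]
tool_rot: [[-0.105, 0.994, -0.0], [0.994, 0.105, 0.001], [0.001, -0.0, -1.0]]
contact_force: [0.0, 0.6, 0.6]
finger_gap: 0.0703
grip_force: 0.0
```

Run:
```python
from h import *
o=get_obs(); print(np.round(o["position"],4),np.round(o["tool_rot"],3).tolist(),o["finger_gap"]); print("wheel",tool([.5392,-.2288,.078]))
W=shot("wrist");T=shot("top"); h=np.vstack([cv2.resize(T["img"][150:260,140:380],(640,293)),cv2.copyMakeBorder(cv2.resize(W["img"],(400,300)),0,0,0,240,cv2.BORDER_CONSTANT)])
cv2.imwrite("pics/a6.png",h)
```

```text
[ 0.5356 -0.2285  0.1985] [[-0.105, 0.994, -0.0], [0.994, 0.105, 0.001], [0.001, -0.0, -1.0]] 0.07025968277165348
wheel [ -0.7   3.6 120.5]
```

View pics/a6.png

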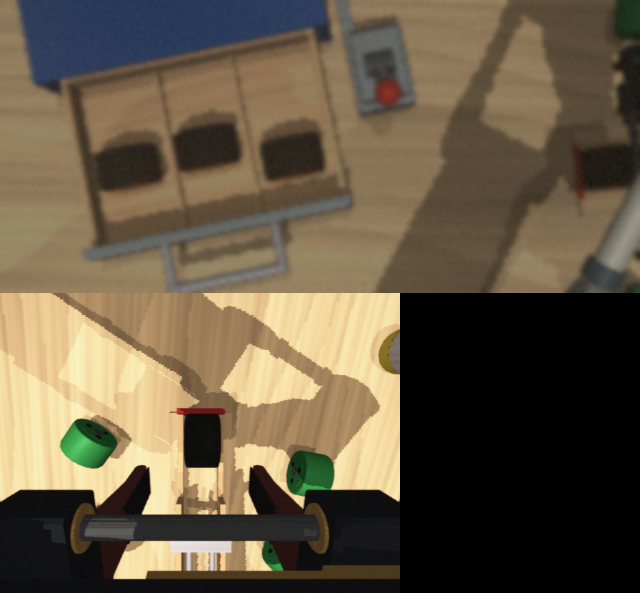

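Three wheels are in the drawer and the fourth, the last, is at the stop.

{"name": "drive_tool", "arguments": {
  "commands": [0,4,45,0,0,0,0.8,0,4,85,0,0,0,0.75,0,4,112,0,0,0,0.7,0,4,122,0,0,0,0.65,0,4,126,0,0,0,0.65,0,4,126,0,0,0,0.3,0,4,126,0,0,0,0.3,0,4,126,0,0,0,0.3]
}}

```text
clock: 28.25
position: [0.5389, -0.228, 0.0741]
tool_rot: [[-0.106, 0.994, -0.001], [0.994, 0.106, -0.001], [-0.0, -0.001, -1.0]]
contact_force: [-5.3, 0.9, 4.4]
finger_gap: 0.0397
grip_force: 30.0
```

{"name": "drive_tool", "arguments": {
  "commands": [0,0,-12,0,0,0,0.3,0,0,-55,0,0,0,0.3,0,0,-105,0,0,0,0.3,0,0,-122,0,0,0,0.3,0,0,-122,0,0,0,0.3]
}}

```text
clock: 28.88
position: [0.5403, -0.2279, 0.1958]
tool_rot: [[-0.107, 0.994, 0.003], [0.994, 0.107, -0.001], [-0.001, 0.002, -1.0]]
contact_force: [0.5, -0.1, -1.7]
finger_gap: 0.0395
grip_force: 30.0
```

Run:
```python
from h import *
T=shot("top"); k=np.array([np.cos(.2152),np.sin(.2152)])
m=cv2.inRange(T["hsv"],np.array((0,0,0)),np.array((180,255,40))); m[:,:150]=0;m[:,270:]=0;m[:188]=0;m[226:]=0
n,l,st,ce=cv2.connectedComponentsWithStats(m)
for i in range(1,n):
    if st[i][4]>80:
        q=onz(T,*ce[i],.065)[:2]-np.array([.645,.1997]); x0=st[i]; print(ce[i].round(1),st[i],np.round([q@k,q@np.array([-k[1],k[0]])],3))
```

{"name": "drive_tool", "arguments": {
  "commands": [40,5,-10,0,0,-0.01,0.3,90,12,-20,0,0,-0.03,0.3,145,20,-25,0,0,-0.05,0.3,200,35,-25,0,0,-0.07,0.3,255,65,-25,0,0,-0.09,0.3,305,95,-20,0,0,-0.108,0.3,327,109,0,0,0,-0.108,0.3,327,109,30,0,0,-0.108,0.3]
}}

```text
clock: 29.92
position: [0.6129, 0.1114, 0.1609]
tool_rot: [[-0.216, 0.976, -0.003], [0.976, 0.216, 0.0], [0.001, -0.003, -1.0]]
contact_force: [0.2, -0.2, -1.6]
finger_gap: 0.0401
grip_force: 30.0
```

{"name": "drive_tool", "arguments": {
  "commands": [0,0,30,0,0,0,0.3,0,0,60,0,0,0,0.3,0,0,60,0,0,0,0.3]
}}

```text
clock: 30.3
position: [0.61, 0.1088, 0.0982]
tool_rot: [[-0.213, 0.977, -0.011], [0.977, 0.213, -0.001], [0.001, -0.011, -1.0]]
contact_force: [-0.2, 0.1, -2.2]
finger_gap: 0.0396
grip_force: 30.0
```

Run:
```python
from h import *
W=shot("wrist"); cv2.imwrite("pics/w7.png",W["img"])
o=get_obs(); k=np.array([np.cos(.2152),np.sin(.2152)]); d=np.array(o["position"])[:2]-[.645,.1997]; print(d@k,d@np.array([-k[1],k[0]]),o["position"])
```

```text
-0.05225230723989525 -0.08152547591594192 [0.61136214 0.10889691 0.10116484]
```

View pics/w7.png

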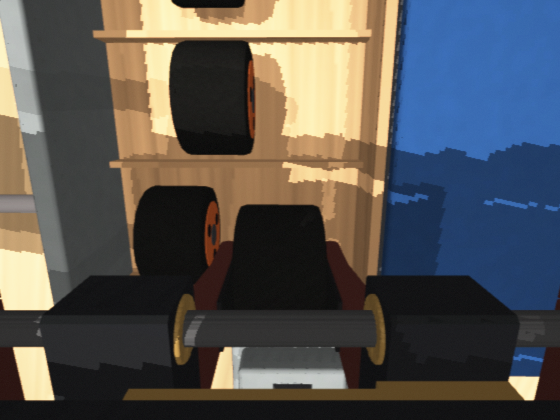

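The held wheel is at (280,255), and wheel 3 is close on its left with its edge at (218,235). The drawer's back wall is at about column 370. Checking clearances.

Run:
```python
from h import *
W=shot("wrist"); k=np.array([np.cos(.2152),np.sin(.2152)])
for n,u,v,z in (("w3 hub face",214,232,.047),("w3 edge low",219,240,.04),("back floor",366,200,.015),("back top",383,100,.06),("front in floor",130,160,.015)):
    q=onz(W,u,v,z)[:2]-[.645,.1997]; print(n,np.round(q@k,4),np.round(q@np.array([-k[1],k[0]]),3))
```

```text
w3 hub face -0.0949 -0.085
w3 edge low -0.0932 -0.093
back floor 0.0119 -0.07
back top 0.0063 -0.002
front in floor -0.1593 -0.041
```

{"name": "drive_tool", "arguments": {
  "commands": [0,11,10,0,0,0,0.3,0,11,30,0,0,0,0.3,0,11,46,0,0,0,0.3,0,11,54,0,0,0,0.3,0,11,54,0,0,0,0.3]
}}

```text
clock: 31.02
position: [0.6232, 0.1114, 0.0494]
tool_rot: [[-0.213, 0.977, -0.002], [0.977, 0.213, -0.0], [0.0, -0.002, -1.0]]
contact_force: [-0.6, -0.1, -1.3]
finger_gap: 0.0402
grip_force: 30.0
```

{"name": "drive_tool", "arguments": {
  "commands": [0,0,4,0,0,0,0.3,0,0,5,0,0,0,0.3,0,0,5,0,0,0,0.55,0,0,5,0,0,0,0.55,0,0,-20,0,0,0,0.55,0,0,-70,0,0,0,0.55,0,0,-125,0,0,0,0.5,20,-45,-140,0,0,0,0.4]
}}

```text
clock: 32.02
position: [0.5783, 0.1211, 0.1951]
tool_rot: [[-0.212, 0.977, 0.007], [0.977, 0.212, 0.001], [-0.001, 0.007, -1.0]]
contact_force: [-0.5, 0.4, 0.4]
finger_gap: 0.0375
grip_force: 0.0
```

{"name": "drive_tool", "arguments": {
  "commands": [20,-50,0,0,0,0,0.4,40,-100,0,0,0,0,0.4,58,-140,0,0,0,0,0.4,58,-140,0,0,0,0,0.4]
}}

```text
clock: 32.52
position: [0.425, 0.1488, 0.1919]
tool_rot: [[-0.215, 0.977, 0.003], [0.977, 0.215, 0.001], [0.0, 0.003, -1.0]]
contact_force: [-0.3, 0.3, -0.8]
finger_gap: 0.0352
grip_force: 0.0
```

Run:
```python
from h import *
print(get_obs()["position"],"handle",tool([.4254,.1485,.065]))
W=shot("wrist");T=shot("top"); h=np.vstack([cv2.resize(T["img"][150:260,140:380],(640,293)),cv2.copyMakeBorder(cv2.resize(W["img"],(400,300)),0,0,0,240,cv2.BORDER_CONSTANT)])
cv2.imwrite("pics/a8.png",h)
```

```text
[0.42501807 0.14880857 0.19194498] handle [-4.000e-01 -1.000e-01  1.269e+02]
```

View pics/a8.png

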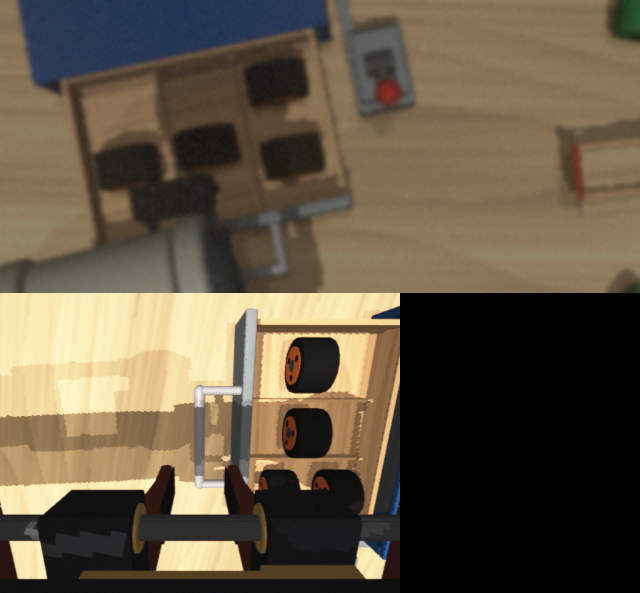

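All four wheels stand in the drawer and the track is empty. Next I grip the handle and push the drawer shut.

{"name": "drive_tool", "arguments": {
  "commands": [0,0,45,0,0,0,0.4,0,0,90,0,0,0,0.4,0,0,118,0,0,0,0.4,0,0,126,0,0,0,0.4,0,0,127,0,0,0,0,0,0,127,0,0,0,0,0,0,127,0,0,0,0],
  "grip_force": 25
}}

```text
clock: 33.5
position: [0.4272, 0.1483, 0.0651]
tool_rot: [[-0.213, 0.977, 0.002], [0.977, 0.213, 0.0], [-0.0, 0.002, -1.0]]
contact_force: [-0.6, -0.6, 2.4]
finger_gap: 0.0115
grip_force: 25.0
```

{"name": "drive_tool", "arguments": {
  "commands": [0,8,0,0,0,0,0,0,24,0,0,0,0,0,0,42,0,0,0,0,0,0,60,0,0,0,0,0,0,78,0,0,0,0,0,0,96,0,0,0,0,0,0,114,0,0,0,0,0,0,130,0,0,0,0,0]
}}

```text
clock: 34.5
position: [0.5552, 0.1763, 0.0651]
tool_rot: [[-0.213, 0.977, 0.002], [0.977, 0.213, 0.001], [-0.0, 0.002, -1.0]]
contact_force: [-1.7, -0.5, 7.0]
finger_gap: 0.0114
grip_force: 25.0
```

{"name": "drive_tool", "arguments": {
  "commands": [0,14,0,0,0,0,0,0,28,0,0,0,0,0,0,40,0,0,0,0,0,0,47,0,0,0,0,0,0,50,0,0,0,0,0,0,50,0,0,0,0,0]
}}

```text
clock: 35.25
position: [0.6013, 0.1864, 0.0651]
tool_rot: [[-0.214, 0.977, -0.003], [0.977, 0.214, -0.001], [-0.0, -0.003, -1.0]]
contact_force: [-11.1, -4.0, 10.2]
finger_gap: 0.0114
grip_force: 25.0
```

{"name": "drive_tool", "arguments": {
  "commands": [0,3,0,0,0,0,0,0,3,0,0,0,0,0,0,0,0,0,0,0,0]
}}

```text
clock: 35.62
position: [0.6013, 0.1864, 0.0651]
tool_rot: [[-0.214, 0.977, -0.003], [0.977, 0.214, -0.001], [-0.0, -0.003, -1.0]]
contact_force: [-4.4, -2.1, 6.8]
finger_gap: 0.0112
grip_force: 25.0
```

{"name": "drive_tool", "arguments": {
  "commands": [0,0,0,0,0,0,0.35,0,0,0,0,0,0,0.35,0,0,-45,0,0,0,0.35,0,0,-100,0,0,0,0.4,0,0,-125,0,0,0,0.5,-50,0,-125,0,0,0,0.5,-105,0,-125,0,0,0,0.5,-150,0,-125,0,0,0,0.5]
}}

```text
clock: 36.62
position: [0.635, 0.0383, 0.1883]
tool_rot: [[-0.213, 0.977, 0.0], [0.977, 0.213, -0.0], [-0.0, 0.0, -1.0]]
contact_force: [1.0, -0.1, 0.5]
finger_gap: 0.0438
grip_force: 0.0
```

Run:
```python
from h import *
T=shot("top");S=shot("scene")
t=[b[0] for b in blobs(T,(0,150,90),(6,255,255))[0]]; s=[b[0] for b in blobs(S,(0,150,90),(6,255,255))[0]]; print(t,s)
bt=min(t,key=lambda p:abs(p[0]-284)+abs(p[1]-180)); bs=min(s,key=lambda p:abs(p[0]-265)+abs(p[1]-217))
b=tri([(S,bs[0]+.5,bs[1]+.5),(T,*bt)]); print(b,"ball ref (.603,-.003,.141)",get_obs()["position"],tool([b[0],b[1],.122]))
cv2.imwrite("pics/s9.png",S["img"])
```

```text
[[322.1, 105.3], [356.0, 214.0]] [[445.0, 50.2], [214.5, 195.7], [200.7, 258.5]]
[ 0.53374583 -0.19354925  0.06805798] ball ref (.603,-.003,.141) [0.63529424 0.03552396 0.18786062] [-202.8 -147.    66.2]
```

{"name": "drive_tool", "arguments": {
  "commands": [-31,-40,0,0,0,0,0.6,-31,-40,0,0,0,0,0.6,-31,-40,30,0,0,0,0.6,-31,-40,60,0,0,0,0.6,-31,-40,65,0,0,0,0.6,-31,-40,65,0,0,0,0.3,-31,-40,65,0,0,0,0.3,-31,-40,65,0,0,0,0.3],
  "grip_force": 5
}}

```text
clock: 37.72
position: [0.6028, 0.0014, 0.1252]
tool_rot: [[-0.213, 0.977, 0.003], [0.977, 0.213, 0.0], [-0.001, 0.003, -1.0]]
contact_force: [4.0, 0.7, -0.5]
finger_gap: 0.0279
grip_force: 1.9
```

{"name": "drive_tool", "arguments": {
  "commands": [0,9,-4,0,0,0,0.3,0,19,-7,0,0,0,0.3,0,28,-9,0,0,0,0.3,0,38,-10,0,0,0,0.3,0,48,-9,0,0,0,0.3,0,58,-7,0,0,0,0.3,0,68,-4,0,0,0,0.3,0,77,0,0,0,0,0.3]
}}

```text
clock: 38.72
position: [0.6773, 0.0177, 0.1237]
tool_rot: [[-0.213, 0.977, -0.001], [0.977, 0.213, -0.0], [-0.0, -0.001, -1.0]]
contact_force: [-11.3, -1.5, 17.8]
finger_gap: 0.0282
grip_force: 9.2
```

{"name": "drive_tool", "arguments": {
  "commands": [0,4,0,0,0,0,0.3,0,6,0,0,0,0,0.3,0,6,0,0,0,0,0.3]
}}

```text
clock: 39.1
position: [0.6814, 0.0186, 0.124]
tool_rot: [[-0.213, 0.977, -0.005], [0.977, 0.213, -0.001], [0.0, -0.005, -1.0]]
contact_force: [-9.8, -1.8, 6.3]
finger_gap: 0.036
grip_force: 5.9
```

{"name": "drive_tool", "arguments": {
  "commands": [0,-2,0,0,0,0,0.6,0,-2,0,0,0,0,0.6,0,-2,-40,0,0,0,0.6,0,-2,-90,0,0,0,0.6,0,-50,-130,0,0,0,0.6,0,-110,-130,0,0,0,0.6,-40,-160,-130,0,0,0,0.6,-90,-200,-130,0,0,0,0.6]
}}

```text
clock: 40.1
position: [0.507, -0.1093, 0.2541]
tool_rot: [[-0.216, 0.976, 0.002], [0.977, 0.216, -0.0], [-0.001, 0.002, -1.0]]
contact_force: [0.8, -1.4, -0.4]
finger_gap: 0.0524
grip_force: 0.0
```

{"name": "drive_tool", "arguments": {
  "commands": [-40,-20,0,0,0,0,0.6,-40,-20,0,0,0,0,0.6]
}}

```text
clock: 40.35
position: [0.4965, -0.1548, 0.2535]
tool_rot: [[-0.209, 0.978, 0.0], [0.978, 0.209, -0.001], [-0.001, 0.0, -1.0]]
contact_force: [0.9, -1.0, -0.3]
finger_gap: 0.0525
grip_force: 0.0
```

Run:
```python
from h import *
T=shot("top");S=shot("scene")
t=[b[0] for b in blobs(T,(0,150,90),(6,255,255))[0]]; s=[b[0] for b in blobs(S,(0,150,90),(6,255,255))[0]]; print(t,s)
bt=min(t,key=lambda p:abs(p[0]-279)+abs(p[1]-156)); bs=min(s,key=lambda p:abs(p[0]-260)+abs(p[1]-238))
print("ball",tri([(S,bs[0]+.5,bs[1]+.8),(T,*bt)]),"locked ref .6745 .0125 .1428")
cv2.imwrite("pics/f.png",np.vstack([cv2.resize(S["img"],(400,300)),cv2.resize(T["img"],(400,300))]))
```

```text
[[321.9, 105.4], [278.8, 154.6]] [[444.9, 50.2], [214.4, 195.9], [260.0, 240.2], [200.7, 258.3]]
ball [0.67873131 0.01372392 0.14019951] locked ref .6745 .0125 .1428
```

View pics/f.png

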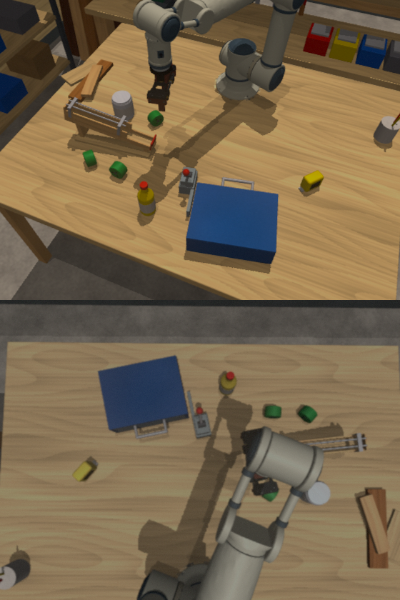

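The final view shows the drawer shut, the lever locked (ball at least as far over as at the start), the track empty, and the bystanders and green look-alikes where they were. Handing in.

```bash
python3 -c "
from plant import *
print(hand_in())"
```

```text
the job is handed in; nothing more can be done
None
```

I put all four castor wheels from the track into the drawer (none lay loose on the bench), pushed it fully shut, swung the lever back to locked, and handed the job in at about 40 s; the judge's verdict was not shown.

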